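# Wet the solvent dish, then hold the instrument box open for the technician

### The arm

A 6-joint arm with a two-finger parallel gripper is mounted at the origin on a cart in front of the work surface, level with it; the furniture and walls round the work are solid. World frame = base frame: x ahead of the robot, y to its left, z up, the work surface at z = 0. Lengths are in m, angles in rad, forces in N, time in s.
With the tool pointing down it reaches from about 0.25 to 0.775 m from the base axis. Payload 4 kg.
Tool frame: the origin (TCP) lies on the centre line of the jaws, within the pads' length; the fingertips stand 14 mm ahead of it and the grasp point (between the pads) lies 5 mm behind it (robot.tcp_to_tips is the distance from the TCP to the fingertips, in m); z points along the fingers, y is the line along which they close (so a half turn about z gives the same grasp; the last joint's range is limited). The gripper opens to 94 mm and grips with 3 to 60 N. Pads are 16 mm wide; open, the fingers measure 119 mm over their backs; the gripper's body (75 mm by 177 mm) begins 78 mm behind the grasp point.
Start: joints at [-1.255, 0.087, 1.371, -0, 1.684, -0.103], TCP at [0.224, -0.502, 0.22] pointing down, gripper open.
Joint ranges: [-3.1, 3.1], [-0.76, 2.03], [0.27, 2.55], [-1.08, 4.22], [0.17, 2.65], [-2.57, 2.57]. Speed limits (rad/s): [2.79, 2.79, 3.14, 3.14, 3.14, 3.14].

### API

Orientations are given as [roll, pitch, yaw] about the fixed x, y, z axes, in that order (R = Rz(yaw) Ry(pitch) Rx(roll)).
In Python, from bench import robot gives the robot as it stands.
- The arm moves only by the tool carry_out, never from a script. Its argument "increments" is a list of rows, each a list of 3 entries, a list of its own where there are three numbers: the closure in counts, from 0 (fully open) to 255 (shut), then the shift along the tool's x, y, z in mm, then the turn about the tool's z in degrees. In form: [[fingers, [dx, dy, dz], twist], ...]. A call has 1 to 8 rows; each row shifts and turns the commanded pose from where the row before left it, along the tool's axes as they then stand; what a row does not reach is not made up. A row lasts 1/10 s, in which the tool goes at most 50 mm and 8.59 degrees, less where a joint would pass 70% of its speed; a pose out of reach is approached as far as the arm can. A call with a gripper value outside its range is refused whole. The fingers move at their own pace and stop on an object; the grip force is fixed at half the most. Time passes only in rows, so rows that do not move let the fingers close. It gives the time, the measured TCP pose, the force, the opening and the grip force at its end, in the units of the state.
- robot.get_obs(): the state, without advancing time (a new reading comes with each control period).
- robot.snapshot(name): name is "scene" or "top" or "wrist"; returns the picture (384x512x3 uint8, blue, green, red); there is no depth.
- robot.get_calibration(name): a dict with "vfov" (degrees; the focal length in pixels is half the picture's height over the tangent of half this angle, whatever the lens; pixels are square), "cx", "cy" (the principal point, pixels), "T" (4x4, takes a point from camera to world coordinates). Camera axes: x right, y down, z forward; pixel columns grow to the right and rows downward; lengths in m; the calibration is good to about 2 mm. A picture is of the moment at which its call begins: read the wrist's pose just before it. get_calibration takes no time and is no camera call; for the wrist camera it gives the pose at the moment of the call.
- robot.close_job(): hands the job in; it is judged then, once.
The state is a dict: "time": time; "joint_positions": joint angles; "qvel": joint speeds; "joint_torque": joint torques, N m; "tool_pos": TCP position; "ee_rot": TCP orientation; "wrist_force": force on the tool from outside, world axes, zero at the start; "wrist_torque": the same for the moment, N m; "width": finger opening in m; "finger_force": force on a finger pad.
Only numpy, scipy, OpenCV 4.12 (cv2) and the standard library are available. Lean on these libraries where they do the work, as an engineer would, in place of code of your own. Each camera call takes 0.05 s, during which the arm holds its last target. There are 200 camera calls.

### The job

I am about to wipe the terminals inside the hinged grey instrument box. I stand on the left, where its handle points. First give me some solvent: press the dish on top of the pump bottle all the way down and let it spring all the way back up. Then lift the box's lid by its bow handle to 60 degrees and keep holding it there with the gripper when you finish: it falls shut if you let go, and the leads of the knob on the lid are short, so never open it beyond 75 degrees and do not let it drop. Leave the small tin, the can capacitor, the tweezers and everything else on the bench where they are.

Things in the scene. Friction and masses are not known exactly. Their poses are not given: they have to be found in the camera images.
- hinged_box: Grey sheet-steel instrument box with hinged lid, fixed to the bench, 200 (x) x 256 (y) x 112 (z) mm. Origin in the middle of its underside, z up; its front (-x, with the handle) faces the robot's left, about +y. A black knob (28 mm wide, 17 mm high) sits on the lid, 35 mm to the front and 75 mm to +y of the origin; a terminal strip and a board are inside.
- hinged_box_lid (a joint): Lid angle in rad: 0 closed, grows as the lid opens (60 degrees = 1.047). It hinges along the box's y axis at its far (+x) top edge. The lid (about 0.45 kg, about 1.8 to 2.8 N to lift at the handle) has no stay: below upright it falls shut when let go.
- handle (a point): Middle of the bar of the steel bow handle on the lid's front flange. Round bar, 9 mm thick, along the box's y, 90 mm straight, legs 110 mm apart. Lid closed: 100 mm above the bench, 44 mm in front of the flange (35 mm to a small tab behind its middle), free above and below. Axes turn with the lid (at 0 as the box's). The bar can turn between finger pads.
- hinge (a point): Point on the lid's hinge line straight behind the handle, 111 mm above the bench; fixed to the box, axes as the box's (y along the hinge). From bar axis to hinge line is 246 mm; the bar moves on that circle, up and over to the hinge (at 60 degrees it is 318 mm above the bench).
- dispenser: White plastic solvent pump bottle (69 mm diameter) standing in a round grey holder (92 mm diameter) screwed to the bench: cannot move. Origin in the middle of its underside, +z up. Grey collar up to 132 mm.
- pump (a joint): Stroke of the pump dish in m: 0 up, 0.010 fully down. Spring: about 2 N to start, 6 N at the bottom, returns by itself.
- dish (a point): Centre of the upper face of the steel pump dish (48 mm wide, with a rim 3 mm higher), 147 mm above the bench when up; moves down with the dish. Press straight down here, e.g. with closed fingertips.
- tin: Small round tin, yellow lid, 46 mm wide, 22 mm high, loose. Origin in the middle of its underside.
- capacitor: Dark blue can capacitor standing on end by itself in the front part of the bench (lookalikes stand far back), 35 mm wide, 61 mm high, loose. Origin in the middle of its underside, z along the can.
- tweezers: Steel tweezers lying on the bench, 128 mm long along their y, 15 mm wide, 8 mm high, loose. Origin in the middle of their underside.
Not all that is in view belongs to the job. What is shaped like the capacitor but white is not meant.

How it is judged:
By the outcome, as a careful person would: the job done as asked, in the order asked, and still so for the second after the job is handed in, while the arm keeps its last pose, push and grip.
It also fails if it takes over 48 s, if anything falls off the work surface, if the arm or the gripper's body presses on something with over 40 N, if the wrist force passes 120 N, or if a joint passes its speed limit or range.

## Working session

There is one attempt and no reset: what is moved stays moved. The work goes in short steps, Python scripts to look and compute and a tool call to move; the robot and the scene stay as the last step left them, time stands still between calls to the robot, and variables do not carry over. Pictures are saved under pics/ and viewed, at most 10 in all, crops included, and the job is handed in when it is done.

Besides the shell and the picture viewer there is one more tool, called after "Request:" as name(argument=value, ...), one argument or row to a line, values as JSON. carry_out: Moves the arm, as the interface text tells. Its arguments: {"type":"object","properties":{"increments":{"type":"array","items":{"type":"array"}}},"required":["increments"]}

```bash
mkdir -p pics; ls
python3 - <<'E'
from bench import robot
import cv2,numpy as np
np.set_printoptions(precision=4,suppress=True)
for n in("scene","top"):
    cv2.imwrite(f"pics/{n}0.png",robot.snapshot(n))
    c=robot.get_calibration(n);print(n,c["vfov"],c["cx"],c["cy"]);print(np.array(c["T"]), {k:v for k,v in c.items() if k not in("T",)})
print(robot.get_obs(),robot.tcp_to_tips)
E
```

```text
pics
scene 53.083184824890395 257.30686565554123 185.33132527367704
[[-0.749  -0.4568  0.4799  0.0588]
 [-0.6625  0.5274 -0.5319  0.6926]
 [-0.0101 -0.7163 -0.6977  0.7707]
 [ 0.      0.      0.      1.    ]] {'vfov': 53.083184824890395, 'cx': 257.30686565554123, 'cy': 185.33132527367704}
top 45.64871425658349 257.80373434418743 193.0291867907854
[[-0.0133 -0.9748  0.2225  0.2639]
 [-0.9999  0.0124 -0.0052  0.1665]
 [ 0.0023 -0.2226 -0.9749  1.3097]
 [ 0.      0.      0.      1.    ]] {'vfov': 45.64871425658349, 'cx': 257.80373434418743, 'cy': 193.0291867907854}
{'time': 0.1, 'joint_positions': array([-1.2551,  0.0879,  1.3721, -0.    ,  1.6836, -0.1031]), 'qvel': array([-0.0012, -0.003 , -0.0042, -0.002 ,  0.0001, -0.0009]), 'joint_torque': array([  0.0019, -34.1253, -30.3301,   0.0718,   0.0304,  -0.0001]), 'tool_pos': array([ 0.2235, -0.502 ,  0.2184]), 'ee_rot': array([-3.1396, -0.0002,  0.4188]), 'wrist_force': array([-0.1668,  0.0121, -0.5478]), 'wrist_torque': array([-0.0237, -0.0408, -0.0275]), 'finger_force': 0.0, 'width': 0.0939404958544216} 0.014
```

View pics/scene0.png

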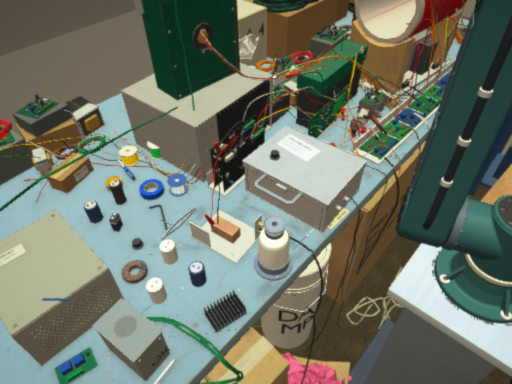

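View pics/top0.png

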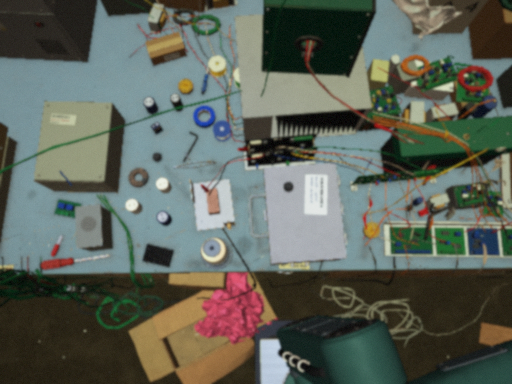

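The scene view shows the grey box, with its knob at (275,155) and its bow handle at (275,190). The pump bottle is at (273,240). In the top view the box spans (265-345,165-262), its handle is at about (257,217), and the bottle is at (213,250). I'll enlarge both.

Run:
```python
import cv2,numpy as np
a=cv2.imread("pics/scene0.png")[130:290,210:370];b=cv2.imread("pics/top0.png")[150:280,190:360]
a=cv2.resize(a,None,fx=2.45,fy=2.45,interpolation=3);b=cv2.resize(b,None,fx=2.35,fy=2.35,interpolation=3)
a=cv2.resize(cv2.imread("pics/scene0.png")[130:290,210:370],(400,400),interpolation=3)
b=cv2.resize(cv2.imread("pics/top0.png")[145:285,190:350],(400,350),interpolation=3)
c=np.zeros((400,800,3),np.uint8);c[:,:400]=a;c[:350,400:]=b
cv2.imwrite("pics/crop.png",c)
```

```text
(no output)
```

View pics/crop.png

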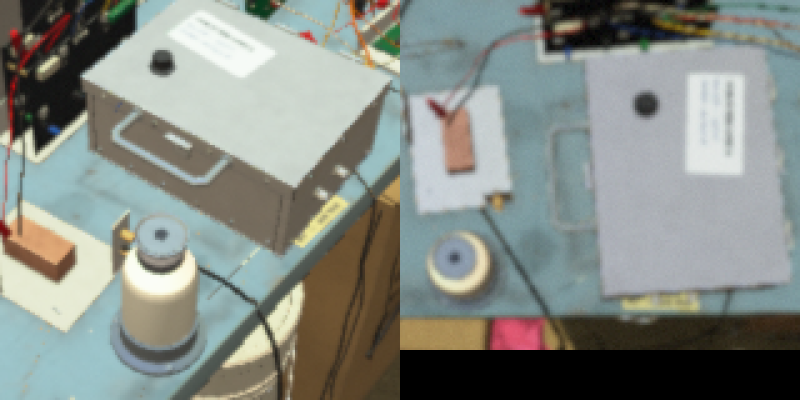

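The enlarged crop shows the dish at scene (274,223) and top (211,248). The handle bar runs in the top view from about (251,196) to (252,235), and the knob is at top (288,186). Next I'll triangulate these.

```bash
cat > h.py <<'E'
from bench import robot
import numpy as np,cv2
np.set_printoptions(precision=4,suppress=True)
def ray(n,p):
    c=robot.get_calibration(n);T=np.array(c["T"]);f=192/np.tan(np.radians(c["vfov"]/2))
    d=T[:3,:3]@np.array([(p[0]-c["cx"])/f,(p[1]-c["cy"])/f,1]);return T[:3,3],d/np.linalg.norm(d)
def onz(n,p,z):
    o,d=ray(n,p);return o+d*(z-o[2])/d[2]
def tri(p,q):
    A=0;b=0
    for n,x in(("scene",p),("top",q)):
        o,d=ray(n,x);P=np.eye(3)-np.outer(d,d);A=A+P;b=b+P@o
    return np.linalg.solve(A,b)
S=lambda u,v:((u+.5)/2.5-.5+210,(v+.5)/2.5-.5+130)
U=lambda u,v:((u-399.5)/2.5-.5+190,(v+.5)/2.5-.5+145)
E
python3 - <<'E'
from h import *
for nm,s,t,z in[("dish",(162,234),(455,258),.147),("knob",(161,64),(646,104),.120),("cFL",(83,75),(586,55),.112),("cNL",(294,190),(603,297),.112),("cNR",(391,82),(791,283),.112),("barnear",(192,184),(557,226),.1),("barfar",(117,130),(553,128),.1)]:
    print(nm,tri(S(*s),U(*t)),onz("scene",S(*s),z)[:2],onz("top",U(*t),z)[:2])
E
```

```text
dish [0.3864 0.279  0.1455] [0.3843 0.2794] [0.3876 0.2795]
knob [0.5533 0.0777 0.1144] [0.5481 0.0826] [0.5529 0.0787]
cFL [0.6097 0.1408 0.1087] [0.6048 0.1427] [0.6107 0.142 ]
cNL [0.3485 0.128  0.1036] [0.344  0.1348] [0.3488 0.1286]
cNR [ 0.3602 -0.0705  0.1014] [ 0.3541 -0.0589] [ 0.3607 -0.0679]
barnear [0.4278 0.1768 0.0946] [0.4268 0.1817] [0.4252 0.1758]
barfar [0.529  0.1777 0.1052] [0.5304 0.1728] [0.5322 0.179 ]
```

Measured results:
- **Dish:** about (0.387,0.279).
- **Handle bar middle:** about (0.478,0.179,0.100).
- **Box yaw:** about 3°.

There is only one pump bottle and one bow handle, so nothing is ambiguous. I'll align the tool yaw and travel to the dish with the fingers closed.

Request:
carry_out(
  increments=[
    [255,[0,0,0],7],
    [255,[0,0,0],7],
    [255,[0,0,0],7],
    [255,[10,-38,0],0],
    [255,[10,-38,0],0],
    [255,[10,-38,0],0],
    [255,[10,-38,0],0],
    [255,[10,-38,0],0],
  ],
)

```text
time: 0.9
tool_pos: [0.2635, -0.3084, 0.2189]
ee_rot: [-3.141, 0.0, 0.052]
wrist_force: [0.5, 0.4, 0.0]
width: 0.0334
finger_force: 0.0
```

Request:
carry_out(
  increments=[
    [255,[10,-38,0],0],
    [255,[10,-38,0],0],
    [255,[10,-38,0],0],
    [255,[10,-38,0],0],
    [255,[10,-38,0],0],
    [255,[10,-38,0],0],
    [255,[10,-38,0],0],
    [255,[10,-38,0],0],
  ],
)

```text
time: 1.7
tool_pos: [0.3274, -0.0007, 0.2192]
ee_rot: [3.141, -0.0, 0.052]
wrist_force: [1.0, -0.2, -0.4]
width: 0.0
finger_force: 0.0
```

Request:
carry_out(
  increments=[
    [255,[10,-38,0],0],
    [255,[10,-38,0],0],
    [255,[10,-38,0],0],
    [255,[10,-38,0],0],
    [255,[10,-38,0],0],
    [255,[10,-38,0],0],
    [255,[5,-20,0],0],
    [255,[0,0,0],0],
  ],
)

```text
time: 2.5
tool_pos: [0.3793, 0.2506, 0.2183]
ee_rot: [3.141, 0.002, 0.056]
wrist_force: [-0.1, -0.7, 0.2]
width: 0.0004
finger_force: 0.0
```

Run:
```python
from h import *
c=robot.get_calibration("wrist");cv2.imwrite("pics/w1.png",robot.snapshot("wrist"))
print(robot.get_obs()["tool_pos"],np.array(c["T"]),c["vfov"],c["cx"],c["cy"])
```

```text
[0.3792 0.2492 0.2185] [[ 0.0569 -0.9684 -0.2427  0.4505]
 [-0.9984 -0.0549 -0.0151  0.2546]
 [ 0.0013  0.2431 -0.97    0.3832]
 [ 0.      0.      0.      1.    ]] 70.19381975671492 258.39466772790155 190.67186601506992
```

View pics/w1.png

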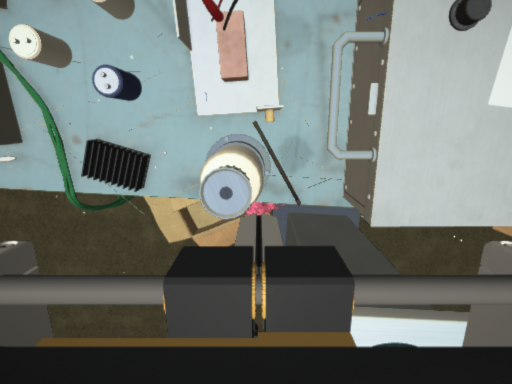

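The wrist view shows the dish centred at (227,192) and the handle bar along u≈334, with its legs at v=36 and 155.

Run:
```python
from h import *
# the wrist camera has not moved since picture w1
print("dish",onz("wrist",(226,192),.148),"bar",onz("wrist",(338,46),.1),onz("wrist",(332,148),.1),onz("wrist",(335,96),.1))
print(robot.get_obs()["tool_pos"])
```

```text
dish [0.3888 0.2781 0.148 ] bar [0.5244 0.1814 0.1   ] [0.429  0.1755 0.1   ] [0.4797 0.1787 0.1   ]
[0.3792 0.2492 0.2185]
```

Request:
carry_out(
  increments=[
    [255,[10,-28,0],0],
    [255,[0,0,20],0],
    [255,[0,0,20],0],
    [255,[0,0,12],0],
    [255,[0,0,0],0],
    [255,[0,0,0],0],
  ],
)

```text
time: 3.15
tool_pos: [0.3883, 0.2766, 0.1679]
ee_rot: [3.142, -0.0, 0.051]
wrist_force: [0.6, -0.0, 1.3]
width: 0.0006
finger_force: 0.0
```

Request:
carry_out(
  increments=[
    [255,[0,0,5],0],
    [255,[0,0,4],0],
    [255,[0,0,4],0],
    [255,[0,0,2],0],
    [255,[0,0,0],0],
  ],
)

```text
time: 3.65
tool_pos: [0.3889, 0.2773, 0.1532]
ee_rot: [-3.141, -0.002, 0.052]
wrist_force: [2.0, -1.2, 3.7]
width: 0.0002
finger_force: 2.3
```

Request:
carry_out(
  increments=[
    [255,[0,0,2],0],
    [255,[0,0,1],0],
    [255,[0,0,1],0],
    [255,[0,0,0],0],
  ],
)

```text
time: 4.05
tool_pos: [0.389, 0.2773, 0.1512]
ee_rot: [-3.141, -0.003, 0.052]
wrist_force: [-0.2, -3.2, 11.5]
width: 0.0003
finger_force: 5.7
```

Request:
carry_out(
  increments=[
    [255,[0,0,1],0],
    [255,[0,0,0.5],0],
    [255,[0,0,0],0],
  ],
)

```text
time: 4.35
tool_pos: [0.389, 0.2774, 0.151]
ee_rot: [-3.141, -0.004, 0.052]
wrist_force: [-3.2, -3.2, 16.3]
width: 0.0003
finger_force: 8.3
```

Request:
carry_out(
  increments=[
    [255,[0,0,-4],0],
    [255,[0,0,-6],0],
    [255,[0,0,-10],0],
    [255,[0,0,-20],0],
    [255,[0,0,-30],0],
    [180,[0,0,0],0],
    [180,[0,0,0],0],
  ],
)

```text
time: 5.05
tool_pos: [0.3878, 0.2773, 0.2166]
ee_rot: [3.142, 0.001, 0.053]
wrist_force: [-0.6, 0.3, -0.7]
width: 0.0133
finger_force: 0.0
```

Run:
```python
from h import *
o=robot.get_obs();print(o["tool_pos"],o["width"],o["ee_rot"],o["joint_positions"])
a=robot.snapshot("scene");b=cv2.imread("pics/scene0.png")
s=np.s_[190:290,230:330]
cv2.imwrite("pics/c2.png",cv2.resize(np.hstack([b[s],a[s]]),None,fx=4,fy=4,interpolation=3))
```

```text
[0.3878 0.2773 0.2166] 0.013338223734799511 [3.1415 0.0009 0.0525] [ 0.5014 -0.0759  1.5403  0.0003  1.678   2.0197]
```

View pics/c2.png

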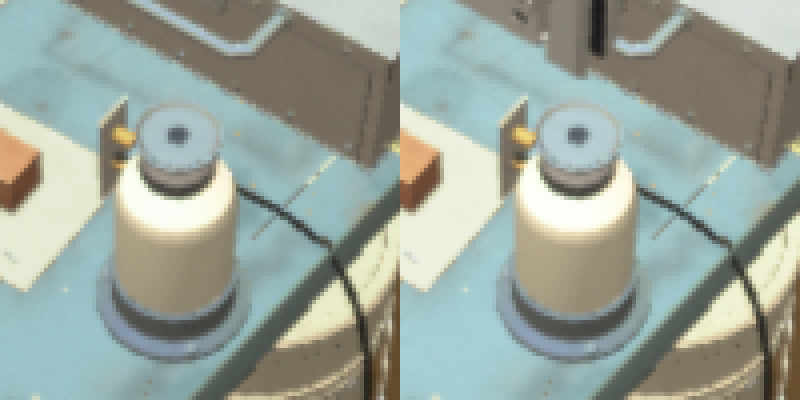

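Before and after match: the dish at (178,133) in the crop is back fully up. Next I'll move over the bar.

Request:
carry_out(
  increments=[
    [175,[28,34,0],0],
    [175,[28,34,0],0],
    [175,[28,34,0],0],
    [175,[2,1,25],0],
    [175,[0,0,25],0],
    [175,[0,0,0],0],
    [175,[0,0,0],0],
  ],
)

```text
time: 5.8
tool_pos: [0.4783, 0.1787, 0.1654]
ee_rot: [3.141, 0.004, 0.052]
wrist_force: [0.5, -0.2, -0.5]
width: 0.0294
finger_force: 0.0
```

Run:
```python
from h import *
cv2.imwrite("pics/w2.png",robot.snapshot("wrist"))
o=robot.get_obs();print(o["tool_pos"],o["width"])
```

```text
[0.4791 0.179  0.1669] 0.02962533022013686
```

View pics/w2.png

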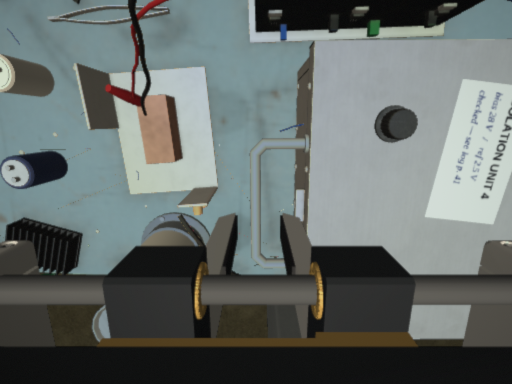

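The bar (u≈256) lies centred between the fingertips (235 to 283), so I'll descend and grip.

Request:
carry_out(
  increments=[
    [175,[0,0,20],0],
    [175,[0,0,20],0],
    [175,[0,0,15],0],
    [175,[0,0,10],0],
    [175,[0,0,6],0],
    [175,[0,0,0],0],
  ],
)

```text
time: 6.45
tool_pos: [0.4793, 0.179, 0.096]
ee_rot: [3.141, 0.0, 0.053]
wrist_force: [0.1, -0.3, 1.0]
width: 0.0296
finger_force: 0.0
```

Request:
carry_out(
  increments=[
    [255,[0,0,0],0],
    [255,[0,0,0],0],
    [255,[0,0,0],0],
    [255,[0,0,0],0],
    [255,[0,0,0],0],
  ],
)

```text
time: 6.95
tool_pos: [0.4799, 0.1816, 0.097]
ee_rot: [-3.136, -0.002, 0.053]
wrist_force: [0.6, 7.3, -0.0]
width: 0.008
finger_force: 30.0
```

Gripped. The bar sits about 3 mm further to +y than commanded, so I'll shift to relieve that and start along the arc in 2.5° steps.

Request:
carry_out(
  increments=[
    [255,[0,-2.5,0],0],
    [255,[0,0,0],0],
    [255,[0,0,-10.5],0],
    [255,[0,0,-11],0],
    [255,[0,1,-10.7],0],
    [255,[0,1,-10.7],0],
    [255,[0,1.7,-10.6],0],
    [255,[0,2,-10.5],0],
  ],
)

```text
time: 7.75
tool_pos: [0.4801, 0.1762, 0.1612]
ee_rot: [-3.14, -0.002, 0.052]
wrist_force: [3.6, 3.6, -1.0]
width: 0.0079
finger_force: 30.0
```

Request:
carry_out(
  increments=[
    [255,[0,2.5,-10.4],0],
    [255,[0,3,-10.3],0],
    [255,[0,3.4,-10.2],0],
    [255,[0,3.9,-10],0],
    [255,[0,4.3,-9.9],0],
    [255,[0,4.8,-9.6],0],
    [255,[0,5.2,-9.4],0],
    [255,[0,5.5,-9.2],0],
  ],
)

```text
time: 8.55
tool_pos: [0.4819, 0.1443, 0.2409]
ee_rot: [-3.138, -0.003, 0.053]
wrist_force: [3.7, 5.7, 0.5]
width: 0.0081
finger_force: 30.0
```

Request:
carry_out(
  increments=[
    [255,[0,5,-8.9],0],
    [255,[0,5.4,-8.7],0],
    [255,[0,6,-8.4],0],
    [255,[0,6.6,-8],0],
    [255,[0,7.2,-7.8],0],
    [255,[0,7.6,-7.4],0],
    [255,[0,8,-7],0],
    [255,[0,8.4,-6.8],0],
  ],
)

```text
time: 9.35
tool_pos: [0.4851, 0.0894, 0.3039]
ee_rot: [-3.14, -0.005, 0.053]
wrist_force: [5.2, 4.4, 0.5]
width: 0.0082
finger_force: 30.0
```

Request:
carry_out(
  increments=[
    [255,[0,8.6,-6.3],0],
    [255,[0,0,0],0],
    [255,[0,0,0],0],
  ],
)

```text
time: 9.65
tool_pos: [0.4856, 0.081, 0.3105]
ee_rot: [-3.14, -0.006, 0.052]
wrist_force: [4.9, 5.0, 4.6]
width: 0.0081
finger_force: 30.0
```

Run:
```python
from h import *
o=robot.get_obs();print(o["tool_pos"],o["wrist_force"])
a=robot.snapshot("scene");b=robot.snapshot("top");cv2.imwrite("pics/s3.png",a);cv2.imwrite("pics/t3.png",b)
c=np.zeros((400,800,3),np.uint8)
c[:,:400]=cv2.resize(a[60:260,200:400],(400,400),interpolation=3);c[:350,400:]=cv2.resize(b[130:305,220:420],(400,350),interpolation=3)
cv2.imwrite("pics/c3.png",c)
```

```text
[0.4856 0.081  0.3105] [4.867  5.0183 4.5677]
```

View pics/c3.png

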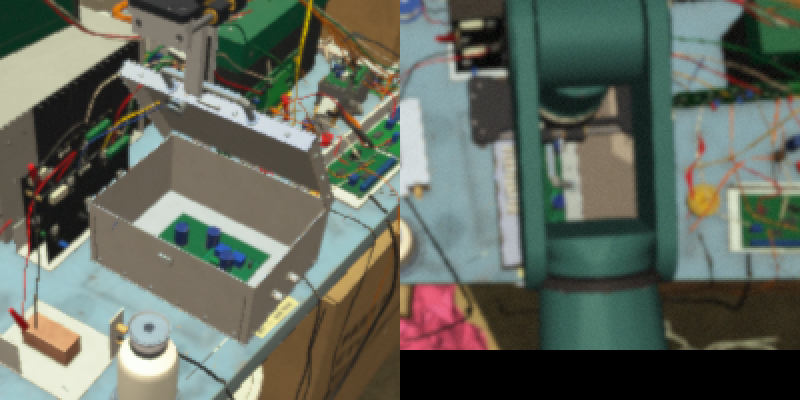

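The lid is well open and the box interior is visible. In the scene view the lid's top front edge runs from about (265,89) to (362,125). I'll work out the lid angle from those corners.

Run:
```python
from h import *
yw=.054;Y=np.array([np.cos(yw),np.sin(yw),0]);F=np.array([-np.sin(yw),np.cos(yw),0])
M=np.array([.4800,.1355,.112])  # front-middle top edge, closed
H=M-F*.2018+[0,0,-.001]
C=lambda u,v:((u+.5)/2-.5+200,(v+.5)/2-.5+60)
for nm,p,s in[("closed near",S(294,190),-.128),("closed far",S(83,75),.128),("near",C(325,130),-.128),("near flange low",C(310,151),-.128),("far",C(130,58),.128),("far low",C(118,70),.128)]:
    o,d=ray("scene",p);t=((M+s*Y-o)@Y)/(d@Y);r=o+t*d-H
    print(nm,"h,v",r@F,r[2],"r",np.hypot(r@F,r[2]),"ang",np.degrees(np.arctan2(r[2],r@F)))
```

```text
closed near h,v 0.19076460815165094 -0.0193122515483425 r 0.19173966408419357 ang -5.780702630189769
closed far h,v 0.19893891158003724 -0.002831242245650803 r 0.198959057278887 ang -0.8153622612516851
near h,v 0.07824747363483356 0.1522034943802193 r 0.17113903947312378 ang 62.79240612485558
near flange low h,v 0.10968338847189331 0.14162328439928407 r 0.17913012139424445 ang 52.24319036517292
far h,v 0.10487432186960319 0.16490225629487404 r 0.19542614338606146 ang 57.54450875695726
far low h,v 0.12902772749173128 0.1594923504699166 r 0.20514863957652552 ang 51.0274851296243
```

Kinematics and image agree on about 57.8°, so I'll finish with the last 2.2°, easing the slight inward push.

Request:
carry_out(
  increments=[
    [255,[0,3.4,-3.4],0],
    [255,[0,3.3,-3.4],0],
    [255,[0,0,0],0],
    [255,[0,0,0],0],
    [255,[0,0,0],0],
  ],
)

```text
time: 10.25
tool_pos: [0.486, 0.0737, 0.3158]
ee_rot: [3.141, -0.004, 0.052]
wrist_force: [6.4, 2.8, -1.1]
width: 0.0077
finger_force: 30.0
```

Run:
```python
from h import *
o=robot.get_obs();print(o["tool_pos"],o["wrist_force"],o["width"],o["finger_force"],o["time"])
c=robot.get_calibration("wrist");print(np.array(c["T"])[:3,3])
a=robot.snapshot("scene");w=robot.snapshot("wrist")
m=np.zeros((480,800,3),np.uint8);m[:,:360]=cv2.resize(a[70:190,230:320],(360,480),interpolation=3);m[:330,360:]=cv2.resize(w,(440,330))
cv2.imwrite("pics/c4.png",m)
```

```text
[0.486  0.0737 0.3158] [ 6.4495  2.7752 -1.1232] 0.007656252890452442 29.972475171089172 10.25
[0.5563 0.0773 0.4811]
```

View pics/c4.png

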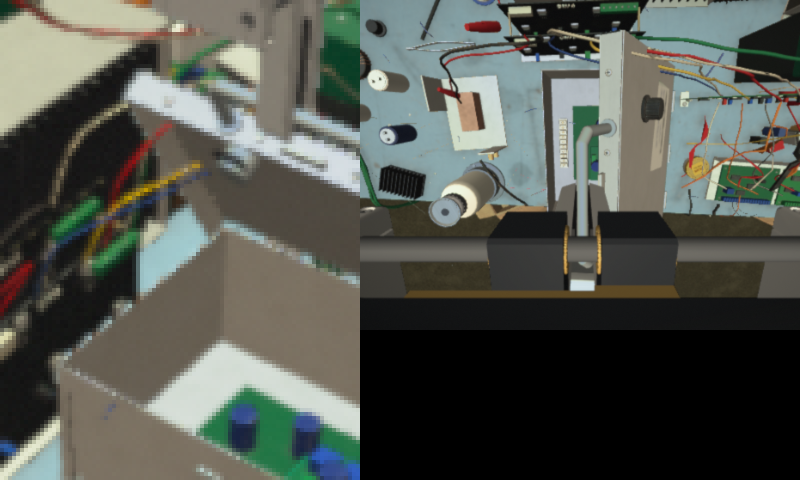

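The lid is held by the bar between the pads, the dish is up, and the bench items are unmoved. One last angle check using the far corner at scene pixel (264,87.5), then I'll hand in.

Run:
```python
from h import *
yw=.054;Y=np.array([np.cos(yw),np.sin(yw),0]);F=np.array([-np.sin(yw),np.cos(yw),0])
M=np.array([.4800,.1355,.112]);H=M-F*.2018+[0,0,-.001]
for p in[(263.8,87.4),(264.3,87.0),(264.3,88)]:
    o,d=ray("scene",p);t=((M+.128*Y-o)@Y)/(d@Y);r=o+t*d-H
    print(np.hypot(r@F,r[2]),np.degrees(np.arctan2(r[2],r@F))+.5)
```

```text
0.202168861601078 57.95854071588976
0.20124274757558147 58.471114060018174
0.19889052773672838 58.05016792740919
```

```bash
python3 -c "
from bench import robot
print(robot.close_job())"
```

```text
the job is handed in; nothing more can be done
None
```

I pressed the pump dish fully down and it sprang back up. The lid is now open at about 60° (arm position says 59 to 61°, the picture about 58°) with the gripper still holding its handle, nothing else looked disturbed, and the job is handed in.

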